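# Pack a levelling-foot kit, snap the lid home and set it on the check scale

## Robot

A 6-joint arm with a two-finger parallel gripper is mounted at the origin on the work surface. World frame = base frame: x ahead of the robot, y to its left, z up, the work surface at z = 0. Lengths are in m, angles in rad, forces in N, time in s.
With the tool pointing down it reaches from about 0.275 to 0.825 m from the base axis. Payload 4.9 kg.
Tool frame: the origin (TCP) lies midway between the tips of the shut fingers; the grasp point (between the pads) lies 19 mm behind it (grip_point_offset is the distance from the TCP to the grasp point, in m); z points along the fingers, y is the line along which they close (so a half turn about z gives the same grasp; the last joint's range is limited). The gripper opens to 85 mm and grips with 20 to 120 N. Pads are 22 mm wide; open, the fingers measure 114 mm over their backs; the gripper's body (76 mm by 85 mm) begins 54 mm behind the grasp point. The pads swing forward as they close: fully open they stand 13 mm farther back than shut.
Start: joints at [1.196, 0.326, -0.193, 1.052, 0, 1.437], TCP at [0.131, 0.534, 0.231] pointing down, gripper open.
Joint ranges: [-2.65, 2.65], [-0.97, 1.79], [-1.3, 1.35], [-1.93, 2.1], [-1.47, 1.37], [-3.14, 3.14]. Speed limits (rad/s): [2.57, 2.57, 3.14, 3.14, 3.14, 3.14].

## Interface

Orientations are given as a rotation vector (axis times angle).
In Python, from cell import * gives the robot as it stands. Calls block until the motion is done:
- movep(position, orientation): joint-space move of the TCP to a pose.
- move_l(position, velocity=0.15, rot=None, until_force=None): straight line of the TCP; rot=None keeps the orientation; velocity is the mean speed in m/s. With until_force (N) it stops when the force on the tool has changed by that much, and returns True; else False.
- set_joints(angles): joint-space move.
- let_go() and grab(newtons=None): open the fingers fully, or close them until they stop; newtons is the grip in N (None keeps the last).
- sleep(seconds).
- ik(position, orientation): joint angles nearest the present ones, or None.
- get_state(): the state.
- grab_frame(name): name is "scene" or "top" or "wrist"; returns a dict with "img" (420x560x3 uint8, red, green, blue), "fx", "fy", "cx", "cy" (pixels), "cam_to_world" (4x4, takes a point from camera to world coordinates); the wrist camera has in their place "T_tool_cam" (4x4, takes a point from camera to tool coordinates, whose origin is the TCP and whose axes are the flange's). Camera axes: x right, y down, z forward; pixel columns grow to the right and rows downward; lengths in m; the calibration is good to about 2 mm. A picture is of the moment at which its call begins: read the wrist's pose just before it. There is no depth.
A pose or a line that the arm cannot do raises MotionError and nothing moves.
- sign_off(): hands the job in; it is judged then, once.
Trained networks look in the newest picture that a camera, given by its name, has taken for a name from the list of things; names that differ only in an ending like _2 or _b are one class to them, and where a whole thing is asked for, a point or a joint stands for the part that bears it (a point fixed in the world has none). Each returns a list of dicts, best first, with "score" (0 to 1); they miss things now and then, are a little off and sometimes report something else, mostly with a low value. They report only what shows in the picture. A call takes as long as a camera call. They do not tell look-alikes from the thing itself.
- spot_in(camera, name): "centre" ([column, row] in pixels, amid what is visible of it).
- silhouettes(camera, name): "mask" (420x560 bool, what is visible of it) and "centre" ([column, row] in pixels, amid what is visible of it).
- tip_of(camera, name): "centre" ([column, row] in pixels: a listed point, or the origin of a listed thing).
The state is a dict: "clock": time; "q": joint angles; "joint_velocities": joint speeds; "tau": joint torques, N m; "position": TCP position; "eef_rot": TCP orientation; "contact_force": force on the tool from outside, world axes, zero at the start; "wrist_torque": the same for the moment, N m; "finger_gap": opening from 0.0 (shut) to 1.0 (fully open); "grasp_force": force on a finger pad.
Only numpy, scipy, OpenCV 4.12 (cv2) and the standard library are available. Lean on these libraries where they do the work, as an engineer would, in place of code of your own. Each camera call takes 0.05 s, during which the arm holds its last target. There are 200 camera calls.

## Task

Pack the cabinet kit: put every levelling foot from the bench into the red tote, one foot to a pocket, then fit the light grey lid and press both of its ends down until it is fully home and both yellow catches have snapped over it. Then lift the closed tote by the handle on its lid and set it down squarely on the steel platform of the check scale; leave the tape roll, screwdriver and tin where they are.

Things in the scene. Friction and masses are not known exactly. Their poses are not given: they have to be found in the camera images.
- tote: red open tote, loose, 0.32 kg: 216 (its x) x 146 (y) x 72 mm high, walls and floor 4 mm; origin at the centre of its underside. Dividers 28 mm above the underside make 3 x 2 pockets of 66 x 67 mm, centred at x = -70, 0, 70, y = -35, 35 mm. A black catch housing 44 mm wide on each end reaches to x = +/-126 and z = 93 mm
- catch_a (a joint): yellow spring catch, 26 mm wide, at the tote's +x end; 0 = sprung fully in (also with the lid latched), grows to 0.010 m as a lid edge pushes it outward. Fully in, its nose reaches in to x = 101 mm, flat underside at z = 77.5, bevel rising outward to z = 91. A lid just laid on rests on both bevels, 14 mm proud; a push of about 10 N on one end snaps that end under its catch, which then holds it
- catch_b (a joint): the same catch at the tote's -x end; 0 = fully in, up to 0.010 m outward
- lid: light grey lid, loose, 0.13 kg, same either way round: flange 212 (its x) x 146 (y) x 4 mm; origin at the centre of the flange's UNDERSIDE. A skirt 20 mm deep (outside 202 x 128 mm, round lower edge) fits in the tote's mouth (208 x 138 mm). Starts on the bench on its skirt, origin 20 mm up. Home: flange on the rim, origin 72 mm above the tote's underside; latched, it has 1.5 mm of play
- lid_handle (a point): centre of the black bar handle on the lid, 30 mm above the lid's origin; bar along the lid's x, 96 mm long, 14 wide, 12 high, on posts at x = +/-40 mm (70 mm clear between), 20 mm free under it; grip it from above across its 14 mm. It can carry the whole closed tote
- lid_end_a (a point): centre of the yellow press mark (30 x 50 mm) at the lid's +x end, on the flange's top face, 75 mm from the lid's centre, 4 mm above the lid's origin; 76 mm above the tote's underside when home
- lid_end_b (a point): the same at the lid's -x end
- mat: blue bench mat, fixed, 250 (x) x 180 (y) x 3 mm, on which the feet start; origin at the centre of its underside
- scale: low check scale, fixed; origin at the centre of its underside on the bench. Its steel platform is 290 (its x) x 190 (its y) mm with the top at 24 mm, centred on the origin; a black display box 50 mm high stands beyond its +x end (x = 170 to 210 mm)
- tape_roll: yellow tape roll, 96 mm across, 48 mm high; a bystander, leave it alone
- screwdriver: blue-handled screwdriver, 200 mm long, lying flat; a bystander, leave it alone
- grease_tin: small tin, 76 mm across, 75 mm high; a bystander, leave it alone
- foot1: levelling foot, loose, 0.07 kg, 60 mm high overall: square black rubber pad 44 x 44 x 10 mm with a steel stem 14 mm across rising from its middle to the top; the foot may be absent. Origin on the stem's axis at mid-height (30 mm above the pad's underside when upright), z along the stem away from the pad
- foot2: levelling foot, loose, 0.07 kg, 60 mm high overall: square black rubber pad 44 x 44 x 10 mm with a steel stem 14 mm across rising from its middle to the top; the foot may be absent. Origin on the stem's axis at mid-height (30 mm above the pad's underside when upright), z along the stem away from the pad
- foot3: levelling foot, loose, 0.07 kg, 60 mm high overall: square black rubber pad 44 x 44 x 10 mm with a steel stem 14 mm across rising from its middle to the top; the foot may be absent. Origin on the stem's axis at mid-height (30 mm above the pad's underside when upright), z along the stem away from the pad
- foot4: levelling foot, loose, 0.07 kg, 60 mm high overall: square black rubber pad 44 x 44 x 10 mm with a steel stem 14 mm across rising from its middle to the top; the foot may be absent. Origin on the stem's axis at mid-height (30 mm above the pad's underside when upright), z along the stem away from the pad
- foot5: levelling foot, loose, 0.07 kg, 60 mm high overall: square black rubber pad 44 x 44 x 10 mm with a steel stem 14 mm across rising from its middle to the top; the foot may be absent. Origin on the stem's axis at mid-height (30 mm above the pad's underside when upright), z along the stem away from the pad
- foot6: levelling foot, loose, 0.07 kg, 60 mm high overall: square black rubber pad 44 x 44 x 10 mm with a steel stem 14 mm across rising from its middle to the top; the foot may be absent. Origin on the stem's axis at mid-height (30 mm above the pad's underside when upright), z along the stem away from the pad
Mind the look-alikes: they are no part of the job. Leave any turquoise look-alike of the foot6 alone.

How it is judged:
On the way, in this order (a step that is already met when the one before it is completed fails the run):
1. every foot present stands or lies in the tote, each in a pocket of its own (x of foot1 in the frame of tote between -0.104 and 0.104 m and y of foot1 in the frame of tote between -0.069 and 0.069 m and z of each of foot1, foot2, foot3, foot4, foot5, foot6 in the frame of tote below 0.044 m and horizontal distance between foot1 and foot2 above 0.04 m and horizontal distance between each of foot1, foot2 and foot3 above 0.04 m and horizontal distance between each of foot1, foot2, foot3 and foot4 above 0.04 m and horizontal distance between each of foot1, foot2, foot3, foot4 and foot5 above 0.04 m and horizontal distance between each of foot1, foot2, foot3, foot4, foot5 and foot6 above 0.04 m and x of foot2 in the frame of tote between -0.104 and 0.104 m and y of foot2 in the frame of tote between -0.069 and 0.069 m and x of foot3 in the frame of tote between -0.104 and 0.104 m and y of foot3 in the frame of tote between -0.069 and 0.069 m and x of foot4 in the frame of tote between -0.104 and 0.104 m and y of foot4 in the frame of tote between -0.069 and 0.069 m and x of foot5 in the frame of tote between -0.104 and 0.104 m and y of foot5 in the frame of tote between -0.069 and 0.069 m and x of foot6 in the frame of tote between -0.104 and 0.104 m and y of foot6 in the frame of tote between -0.069 and 0.069 m), for 0.3 s.
2. with the feet inside, both ends of the lid are pressed home under their catches (all of step 1 and z of lid_end_a in the frame of tote between 0.07 and 0.0795 m and z of lid_end_b in the frame of tote between 0.07 and 0.0795 m and horizontal distance between lid and tote below 0.015 m), for 0.3 s.
3. the closed tote hangs clear by the lid's handle: the fingers bear on the lid and not on the tote (z of lid_end_a in the frame of tote between 0.07 and 0.0795 m and z of lid_end_b in the frame of tote between 0.07 and 0.0795 m and horizontal distance between lid and tote below 0.015 m and height (world z) of tote above 0.012 m and contact force between the fingers and lid above 2 N and contact force between the fingers and tote below 1 N), for 0.2 s.
At the end, for the whole second after the job is handed in: Every foot present in the tote, one to a pocket (centres 40 mm apart, none on a divider); both lid ends within 3.5 mm of home under the catches; tote level, at rest on the scale platform, centred within 30 mm along and 24 mm across, within 0.16 rad of square, either way round (all of step 2 and x of tote in the frame of scale between -0.03 and 0.03 m and y of tote in the frame of scale between -0.024 and 0.024 m and angle between the x axis of tote and the x axis of scale, either way round below 0.16 rad and z of tote in the frame of scale between 0.02 and 0.028 m and angle between tote's own z axis and vertical below 0.05 rad and linear speed of each of tote, lid below 0.01 m/s); the robot touches nothing.
It fails at once if the tape roll is pushed more than 25 mm from its place (distance of tape_roll from where it was at the start of the episode above 0.025 m).
It fails at once if the screwdriver is pushed more than 25 mm from its place (distance of screwdriver from where it was at the start of the episode above 0.025 m).
It fails at once if the tin is pushed more than 25 mm from its place (distance of grease_tin from where it was at the start of the episode above 0.025 m).
Of foot1, foot2, foot3, foot4, foot5, foot6 only 4 to 6 are there at a start; the rules pass over those that are not, and their reading is None.
At some moment in a run one of foot1, foot2, foot3, foot4, foot5, foot6, lid may be knocked a few centimetres aside while the robot is not near it.
Once in a run the grip may slacken for a moment while it holds something.
It also fails if it takes over 210 s, if anything falls off the work surface, if the arm or the gripper's body presses on something with over 40 N, if the wrist force passes 120 N, or if a joint passes its speed limit or range.

## Working session

There is one attempt and no reset: what is moved stays moved. The work goes in short steps, each a Python script; the robot and the scene stay as the last script left them, time stands still between calls to the robot, and variables do not carry over. Pictures are saved under pics/ and viewed, at most 14 in all, crops included, and the job is handed in when it is done.

```bash
mkdir -p pics; ls
python3 - <<'E'
from cell import *
import cv2,numpy as np
for n in("scene","top"):
    f=grab_frame(n); cv2.imwrite(f"pics/{n}0.png",f["img"][:,:,::-1])
    print(n,f["fx"],f["fy"],f["cx"],f["cy"],np.round(f["cam_to_world"],3).tolist())
print(get_state())
for n in("tote","lid","lid_handle","lid_end_a","mat","scale","tape_roll","screwdriver","grease_tin","foot1","catch_a"):
    print(n,[( np.round(d["centre"]).tolist(),round(d["score"],2)) for d in tip_of("top",n)])
E
```

```text
pics
scene 446.3033850823268 446.3033850823268 278.60915283858395 209.42344146935926 [[-0.816, 0.431, -0.385, 1.017], [0.577, 0.588, -0.566, 0.611], [-0.017, -0.684, -0.729, 0.843], [0.0, 0.0, 0.0, 1.0]]
top 511.8869985133609 511.8869985133609 275.3263575117922 212.04314342221798 [[-0.017, -0.998, 0.06, 0.495], [-1.0, 0.017, 0.006, -0.026], [-0.007, -0.06, -0.998, 1.443], [0.0, 0.0, 0.0, 1.0]]
{'clock': 0.1, 'q': array([ 1.19580513e+00,  3.26903105e-01, -1.93500684e-01,  1.05199844e+00,
        1.36216898e-05,  1.43657948e+00]), 'joint_velocities': array([ 0.0012911 , -0.00198342,  0.00160232, -0.00237174,  0.00011932,
        0.00162207]), 'tau': array([ 6.76853251e-04, -4.44238400e+01,  2.63037586e+01,  7.86391553e-03,
       -9.26441908e-05,  5.66424731e-06]), 'position': array([0.13094754, 0.5336371 , 0.23055561]), 'eef_rot': array([-3.77244316e-01, -3.11843891e+00,  2.43551324e-03]), 'contact_force': array([-0.59308525,  0.49883483, -0.37867977]), 'wrist_torque': array([-0.04305649,  0.00214315,  0.01852685]), 'grasp_force': 0.0, 'finger_gap': 0.998213646542766}
tote [([310.0, 229.0], 0.79)]
lid [([402.0, 260.0], 0.93)]
lid_handle [([406.0, 268.0], 0.85), ([217.0, 232.0], 0.36), ([230.0, 226.0], 0.3)]
lid_end_a [([410.0, 292.0], 0.93), ([399.0, 239.0], 0.91), ([215.0, 234.0], 0.35)]
mat [([231.0, 227.0], 0.85)]
scale [([412.0, 291.0], 0.72), ([138.0, 252.0], 0.55)]
tape_roll [([270.0, 127.0], 0.78)]
screwdriver [([352.0, 147.0], 0.94)]
grease_tin [([193.0, 151.0], 0.68)]
foot1 [([316.0, 150.0], 0.78), ([216.0, 263.0], 0.7), ([245.0, 195.0], 0.7), ([212.0, 194.0], 0.6), ([214.0, 230.0], 0.57), ([249.0, 258.0], 0.47), ([245.0, 224.0], 0.47)]Traceback (most recent call last):
  File "<stdin>", line 8, in <module>
ValueError: it knows: foot, grease_tin, lid, lid_end, lid_handle, mat, scale, screwdriver, tape_roll, tote
```

View pics/top0.png

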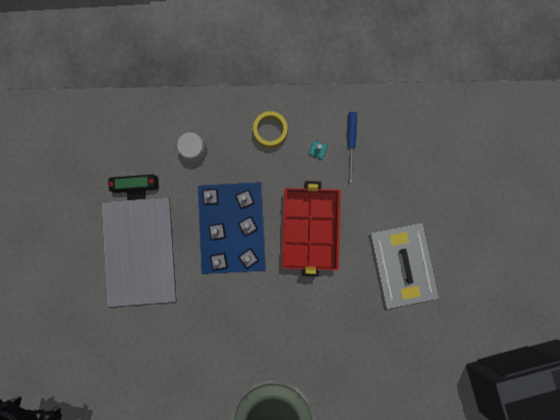

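View pics/scene0.png

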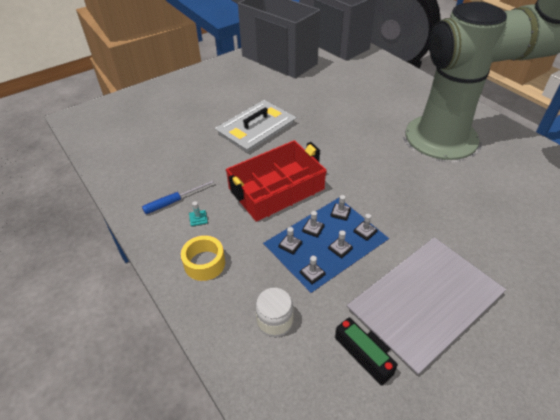

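The top view shows six feet on the mat: (210,197), (244,198), (217,231), (248,226), (219,262) and (249,259). The turquoise decoy is at (318,150), tote at (311,230), lid at (404,266), and scale at (138,252). Next I'll write the helpers and take a closer wrist view over the mat.

```bash
cat > h.py <<'E'
from cell import *
import cv2,numpy as np
from scipy.spatial.transform import Rotation as R
def rot(a):            # tool down, fingers closing along world angle a
    y=np.array([np.cos(a),np.sin(a),0]);z=np.array([0,0,-1.])
    return R.from_matrix(np.c_[np.cross(y,z),y,z]).as_rotvec()
def best(p,a):         # half-turn choice with the last joint nearest zero
    c=[(abs(q[5]),tuple(r)) for r in (rot(a),rot(a+np.pi)) if (q:=ik(p,r)) is not None]
    return np.array(min(c)[1])
def world(f,px,z,T=None):
    T=f["cam_to_world"] if T is None else T
    px=np.atleast_2d(px).astype(float)
    d=np.c_[(px[:,0]-f["cx"])/f["fx"],(px[:,1]-f["cy"])/f["fy"],np.ones(len(px))]@T[:3,:3].T
    z=np.broadcast_to(z,len(px))
    return T[:3,3][:2]+d[:,:2]*((z-T[2,3])/d[:,2])[:,None]
def wrist():
    s=get_state(); f=grab_frame("wrist"); T=np.eye(4)
    T[:3,:3]=R.from_rotvec(s["eef_rot"]).as_matrix();T[:3,3]=s["position"]
    return f,T@f["T_tool_cam"]
def rect(f,mask,z,T=None):  # centre and long-axis angle of the largest blob
    m=cv2.morphologyEx(mask.astype(np.uint8),cv2.MORPH_OPEN,np.ones((2,2)))
    n,l,st,_=cv2.connectedComponentsWithStats(m); k=1+st[1:,4].argmax()
    v,u=np.nonzero(l==k); w=world(f,np.c_[u,v],z,T)
    (cx,cy),(a,b),t=cv2.minAreaRect((w*1000).astype(np.float32))
    if a<b: t+=90;a,b=b,a
    return np.array([cx,cy])/1000,(np.deg2rad(t)+np.pi/2)%np.pi-np.pi/2,np.array([a,b])
def redmask(f):
    h=cv2.cvtColor(f["img"],cv2.COLOR_RGB2HSV).astype(int)
    return ((h[...,0]<8)|(h[...,0]>172))&(h[...,1]>130)&(h[...,2]>60)
def tote(f=None): 
    f=f or grab_frame("top"); return rect(f,redmask(f),0.036)
def feet(f=None):
    f=f or grab_frame("top")
    return [(world(f,d["centre"],0.033)[0],d["score"]) for d in tip_of("top","foot1") if d["score"]>.3]
E
python3 - <<'E'
from h import *
np.set_printoptions(precision=3,suppress=True)
f=grab_frame("top"); print("tote",tote(f))
print("mat",world(f,[231,227],0)); 
for n,z in(("lid",.022),("scale",.024)):
    for d in silhouettes("top",n)[:2]: print(n,d["score"],rect(f,d["mask"],z))
for n,z in(("lid_handle",.05),("lid_end_a",.024)):
    for d in tip_of("top",n)[:2]: print(n,d["score"],world(f,d["centre"],z))
for p,s in feet(f): print(p,s)
m=world(f,[231,227],0)[0]
movep([m[0]-.05,m[1],.33],best([m[0]-.05,m[1],.33],np.pi/2))
g,T=wrist(); cv2.imwrite("pics/w1.png",g["img"][:,:,::-1])
for d in tip_of("wrist","foot1"): print(d["centre"],world(g,d["centre"],.033,T),d["score"])
E
```

```text
tote (array([ 0.53 , -0.117]), np.float64(-0.04926368647650392), array([221.639, 155.17 ]))
mat [[0.542 0.108]]
lid 0.74 (array([ 0.423, -0.374]), np.float64(0.17916258108318361), array([213.243, 146.798]))
scale 0.55 (array([0.508, 0.364]), np.float64(0.06665700793764984), array([359.913, 195.258]))
lid_handle 0.67 [[0.533 0.103]]
lid_handle 0.66 [[ 0.429 -0.368]]
lid_end_a 0.94 [[ 0.493 -0.366]]
lid_end_a 0.76 [[ 0.36  -0.381]]
[0.441 0.152] 0.69
[0.629 0.076] 0.69
[0.635 0.158] 0.69
[0.449 0.059] 0.66
[0.536 0.107] 0.65
[0.528 0.145] 0.62
[ 0.75  -0.148] 0.61
[256.3, 255.4] [[0.621 0.073]] 0.88
[329.4, 261.4] [[0.629 0.167]] 0.81
[107.3, 340.9] [[ 0.752 -0.137]] 0.77
[241.4, 123.4] [[0.455 0.06 ]] 0.76
[315.4, 115.8] [[0.446 0.144]] 0.72
[318.4, 190.3] [[0.534 0.15 ]] 0.56
```

View pics/w1.png

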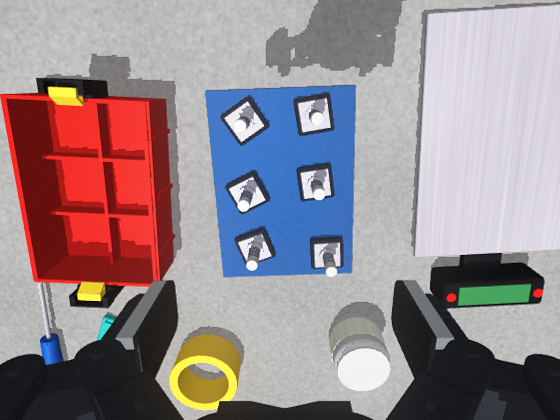

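The wrist view shows all six feet on the mat, with pads at roughly (245,120), (315,113), (248,192), (315,182), (254,247) and (327,252). The tote is to the left and the scale to the right. I'll measure the pads from their black borders.

```bash
cat >> h.py <<'E'
def pads(f,T):   # pad centre and yaw (mod 90 deg) from black borders on the mat
    h=cv2.cvtColor(f["img"],cv2.COLOR_RGB2HSV).astype(int)
    blue=((abs(h[...,0]-108)<14)&(h[...,1]>120)).astype(np.uint8)
    c=max(cv2.findContours(blue,0,2)[0],key=cv2.contourArea)
    mat=cv2.fillConvexPoly(np.zeros_like(blue),cv2.convexHull(c),1)
    n,l,st,_=cv2.connectedComponentsWithStats(((h[...,2]<70)&(mat>0)).astype(np.uint8))
    out=[]
    for k in range(1,n):
        if st[k,4]<60: continue
        v,u=np.nonzero(l==k); w=world(f,np.c_[u,v],.012,T)
        (cx,cy),s,t=cv2.minAreaRect((w*1000).astype(np.float32))
        out.append((np.array([cx,cy])/1000,(t+45)%90-45,np.round(s,1)))
    return out
E
python3 - <<'E'
from h import *
np.set_printoptions(precision=3,suppress=True)
g,T=wrist()
for p in pads(g,T): print(p)
E
```

```text
(array([0.446, 0.144]), 10.059734344482422, array([42.2, 42.5]))
(array([0.454, 0.061]), 34.116485595703125, array([42.6, 43.1]))
(array([0.529, 0.148]), 9.03006362915039, array([42.8, 42.2]))
(array([0.542, 0.062]), 27.581018447875977, array([42.9, 42.6]))
(array([0.617, 0.07 ]), 21.489639282226562, array([43.6, 42.6]))
(array([0.626, 0.165]), 2.910121202468872, array([43.3, 42.6]))
```

```bash
cat >> h.py <<'E'
VIEW=np.array([.4919,.1077,.33])
def totepose():
    c,a,s=tote(); return c,a,s
def view(): movep(VIEW,best(VIEW,np.pi/2))
def one(pad,yaw,slot,ct,at):
    a=yaw+np.pi/4; p=np.r_[pad,.15]
    a=min((abs(q[5]),b) for b in (a,a+np.pi/2,a-np.pi/2,a+np.pi) if (q:=ik(p,rot(b))) is not None)[1]
    movep(p,rot(a)); move_l(np.r_[pad,.031],.12); grab(40); sleep(.1)
    move_l(np.r_[pad,.20],.25)
    s=get_state(); print("held",round(s["finger_gap"],3),round(s["grasp_force"],1))
    if s["finger_gap"]<.08: print("MISSED"); let_go(); return False
    t=ct+R.from_euler("z",at).as_matrix()[:2,:2]@slot
    p=np.r_[t,.20]
    q6=get_state()["q"]
    b=min((np.abs(q-q6).max(),b) for b in at+np.pi/4*np.array([1,3,-1,-3]) if (q:=ik(p,rot(b))) is not None)[1]
    movep(p,rot(b)); 
    s=get_state(); print("still",round(s["finger_gap"],3))
    move_l(np.r_[t,.10],.2); hit=move_l(np.r_[t,.034],.08,until_force=8); print("hit",hit,get_state()["position"])
    let_go(); move_l(np.r_[t,.20],.25); return True
SL=np.array([[0,.031],[0,-.031],[.064,.031],[-.064,.031],[.064,-.031],[-.064,-.031]])
E
python3 - <<'E'
from h import *
np.set_printoptions(precision=3,suppress=True)
ct,at,_=tote(); print(ct,at)
view();g,T=wrist(); P=pads(g,T)
p=P[3]; one(p[0],np.deg2rad(p[1]),SL[0],ct,at)
view(); print(tote()); g,T=wrist()
for p in pads(g,T): print(p)
cv2.imwrite("pics/w2.png",g["img"][:,:,::-1]); print(get_state()["clock"])
E
```

```text
[ 0.53  -0.117] -0.049936267809803425
held 0.148 38.9
still 0.151
hit False [ 0.532 -0.087  0.034]
(array([ 0.53 , -0.116]), np.float64(-0.04693941263513679), array([222.728, 155.113]))
(array([0.446, 0.144]), 9.359946250915527, array([42.5, 42.6]))
(array([0.454, 0.061]), 34.37410354614258, array([42.7, 43. ]))
(array([0.529, 0.148]), 9.474873542785645, array([42.5, 42.5]))
(array([0.617, 0.07 ]), 21.706140518188477, array([43.5, 42.6]))
(array([0.626, 0.165]), 2.7885026931762695, array([43.5, 42.3]))
11.7833
```

View pics/w2.png

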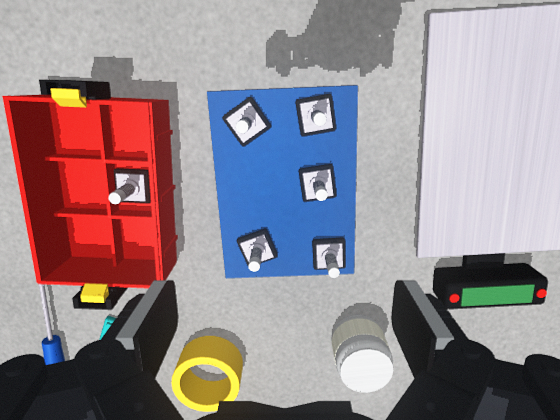

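The first foot stands centred in its middle pocket at (130,187), and the tote hasn't moved. I'll do the rest, measuring again before each pick.

Run:
```python
from h import *
np.set_printoptions(precision=3,suppress=True)
for i in range(1,6):
    ct,at,sz=tote(); g,T=wrist(); P=pads(g,T)
    print(i,ct,at,sz,len(P),[tuple(p[0]) for p in P if 0] )
    P=[p for p in P if p[2].min()>38 and p[2].max()<48]
    if abs(sz-[222,155]).max()>5 or not P: print("odd",sz,pads(g,T)); break
    p=min(P,key=lambda p:p[0][1])
    ok=one(p[0],np.deg2rad(p[1]),SL[i],ct,at); view()
    if not ok: break
print(tote()); g,T=wrist(); print(pads(g,T))
cv2.imwrite("pics/w3.png",g["img"][:,:,::-1]); print(get_state()["clock"])
```

```text
1 [ 0.53  -0.116] -0.04703715064714231 [222.729 155.171] 5 []
held 0.152 38.9
still 0.151
hit False [ 0.529 -0.147  0.034]
2 [ 0.525 -0.128] -0.04669573339539479 [222.582 155.135] 4 []
held 0.151 38.9
still 0.152
hit False [ 0.591 -0.1    0.034]
3 [ 0.527 -0.126] -0.04738882106908804 [222.754 155.364] 2 []
held 0.151 38.9
still 0.149
hit False [ 0.465 -0.093  0.034]
4 [ 0.515 -0.124] -0.04457599032574677 [221.04  155.126] 1 []
held 0.148 38.9
still 0.157
hit False [ 0.578 -0.158  0.034]
5 [ 0.519 -0.132] -0.09078756103496488 [220.959 155.763] 0 []
odd [220.959 155.763] []
(array([ 0.519, -0.132]), np.float64(-0.09078756103496488), array([220.959, 155.763]))
[]
47.3
```

View pics/w3.png

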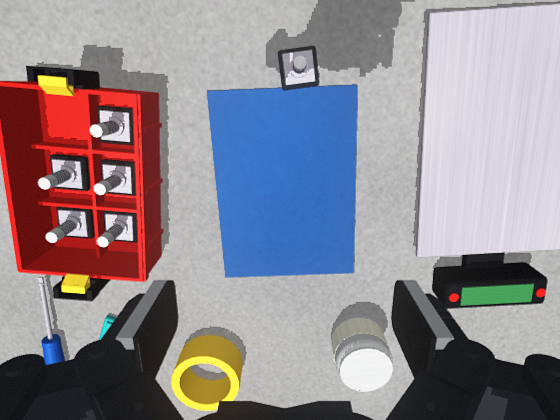

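Five feet stand in their pockets. The sixth was knocked off the mat and stands upright on the bench at (299,67), so I'll measure it there and fetch it.

Run:
```python
from h import *
np.set_printoptions(precision=3,suppress=True)
g,T=wrist(); ct,at,_=tote()
m=(g["img"].max(2)<70)&(np.arange(560)>265)&(np.arange(560)<335)&(np.arange(420)<95)[:,None]
c,a,s=rect(g,m,.009,T); print(c,a,s)
if 40<s[0]<47: one(c,a,SL[5],ct,at)
p=np.array([.47,-.132,.33]); movep(p,best(p,np.pi/2))
g,T=wrist(); cv2.imwrite("pics/w4.png",g["img"][:,:,::-1]); print(tote(),get_state()["clock"])
for d in tip_of("wrist","lid_handle"): print(d)
```

```text
[0.395 0.124] -1.45715347567298 [43.19 43.09]
held 0.145 39.0
still 0.149
hit False [ 0.453 -0.157  0.034]
(array([ 0.506, -0.142]), np.float64(-0.09412836346441456), array([221.852, 154.982])) 56.05
{'centre': [63.8, 123.4], 'score': 0.72}
```

View pics/w4.png

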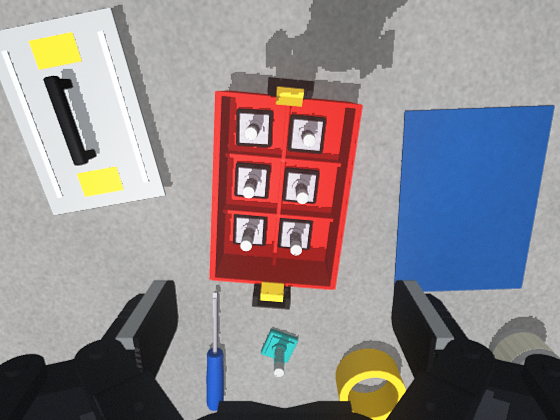

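All six feet stand in their own pockets, and the lid shows at upper left with its handle near (70,120). Next is a precise hull fit of the tote and then the lid.

```bash
cat >> h.py <<'E'
from scipy.optimize import minimize
def fit(f,T,mask,dims,z0,z1,x0):   # pose of a box by matching its outline with the hull of a mask
    m=cv2.morphologyEx(mask.astype(np.uint8),cv2.MORPH_OPEN,np.ones((3,3)))
    n,l,st,_=cv2.connectedComponentsWithStats(m); v,u=np.nonzero(l==1+st[1:,4].argmax())
    S=4; hull=cv2.convexHull(np.c_[u,v].astype(np.int32))
    A=cv2.dilate(cv2.fillConvexPoly(np.zeros((420,560),np.uint8),hull,1),None,iterations=0)
    A=cv2.resize(A,None,fx=S,fy=S,interpolation=cv2.INTER_NEAREST)
    X,Y=np.array(dims)/2; P=np.array([[i*X,j*Y,z] for i in(1,-1) for j in(1,-1) for z in(z0,z1)])
    W=np.linalg.inv(T)
    def cost(x):
        Q=P.copy();c,s=np.cos(x[2]),np.sin(x[2]);Q[:,:2]=P[:,:2]@np.array([[c,s],[-s,c]])+x[:2]
        Q=Q@W[:3,:3].T+W[:3,3]
        p=np.c_[Q[:,0]/Q[:,2]*f["fx"]+f["cx"]+.5,Q[:,1]/Q[:,2]*f["fy"]+f["cy"]+.5]*S*16
        B=cv2.fillConvexPoly(np.zeros_like(A),cv2.convexHull(np.round(p).astype(np.int32)),1,shift=4)
        return (A!=B).sum()/A.sum()
    x0=np.array(x0); sx=np.vstack([x0]+[x0+d for d in np.diag([.01,.01,.06])])
    r=minimize(cost,x0,method="Nelder-Mead",options=dict(initial_simplex=sx,xatol=1e-4,fatol=1e-4))
    return r.x,r.fun
def over(x,y,z=.33): p=np.array([x-.04,y,z]); movep(p,best(p,np.pi/2))
E
python3 - <<'E'
from h import *
np.set_printoptions(precision=4,suppress=True)
g,T=wrist(); print("tote w",fit(g,T,redmask(g),(.216,.146),0,.072,[.506,-.142,-.094]))
f=grab_frame("top"); print("tote t",fit(f,f["cam_to_world"],redmask(f),(.216,.146),0,.072,[.506,-.142,-.094]))
for z in(.33,.25):
    over(.42,-.372,z); g,T=wrist()
    for d in silhouettes("wrist","lid")[:1]: print("lid",d["score"],fit(g,T,d["mask"],(.212,.146),.02,.024,[.423,-.374,.18]))
    for n,zz in(("lid_handle",.05),("lid_end_a",.024)):
        for d in tip_of("wrist",n): print(n,d["score"],world(g,d["centre"],zz,T))
cv2.imwrite("pics/w5.png",g["img"][:,:,::-1])
E
```

```text
tote w (array([ 0.5093, -0.1383, -0.0853]), np.float64(0.03862340870226107))
tote t (array([ 0.5085, -0.1313, -0.0966]), np.float64(0.3731337599024985))
lid 0.63 (array([ 0.428 , -0.3698,  0.1806]), np.float64(0.009985356493637649))
lid_handle 0.69 [[ 0.43   -0.3737]]
lid_end_a 0.77 [[ 0.352  -0.3878]]
lid_end_a 0.69 [[ 0.5021 -0.3556]]
lid_handle 0.97 [[ 0.4295 -0.3708]]
lid_handle 0.63 [[ 0.4867 -0.3583]]
lid_end_a 0.83 [[ 0.5015 -0.3575]]
lid_end_a 0.81 [[ 0.3547 -0.3876]]
```

View pics/w5.png

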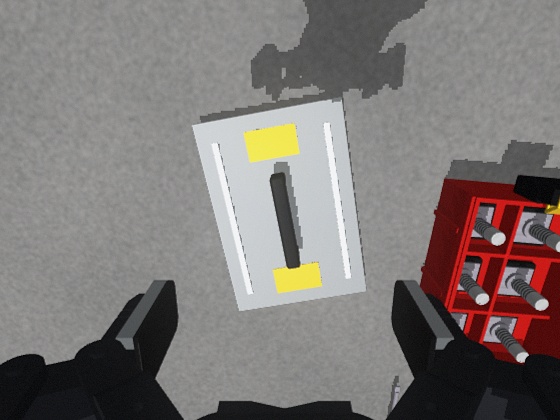

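The lid is well localised at (0.428,-0.370), yaw 0.18, with its handle at (285,220) in the picture. The tote fit is poor, so I'll refine it with a better mask and the catch positions.

Run:
```python
from h import *
np.set_printoptions(precision=4,suppress=True)
def rm(f):
    i=f["img"].astype(int); m=(i[...,0]>30)&(i[...,0]>2.2*i[...,1])&(i[...,0]>2.2*i[...,2]); return m
def ym(f):
    i=f["img"].astype(int); return (i[...,0]>150)&(i[...,1]>120)&(i[...,2]<90)
for dx,dy in((0,0),(-.02,.03),(.0,-.04)):
    over(.507+dx,-.139+dy,.36); g,T=wrist()
    print("tote w",fit(g,T,rm(g),(.216,.146),0,.072,[.508,-.139,-.09]))
    n,l,st,ce=cv2.connectedComponentsWithStats(ym(g).astype(np.uint8))
    w=world(g,ce[1:],.085,T); k=[i for i in range(len(w)) if st[i+1,4]>60 and abs(w[i][1]+.139)<.06 and .35<w[i][0]<.65]
    print(w[k],w[k].mean(0))
h=g["img"].copy(); h[rm(g)]=[0,255,0]; cv2.imwrite("pics/w6.png",h[:,:,::-1])
```

```text
tote w (array([ 0.5093, -0.1371, -0.085 ]), np.float64(0.03755302632729817))
[[ 0.4003 -0.1268]
 [ 0.6183 -0.1458]] [ 0.5093 -0.1363]
tote w (array([ 0.5094, -0.1376, -0.0876]), np.float64(0.03754095785268639))
[[ 0.4022 -0.1273]
 [ 0.6185 -0.146 ]] [ 0.5104 -0.1366]
tote w (array([ 0.5093, -0.1384, -0.0845]), np.float64(0.03787531139373279))
[[ 0.4002 -0.1269]
 [ 0.6185 -0.146 ]] [ 0.5094 -0.1364]
```

View pics/w6.png

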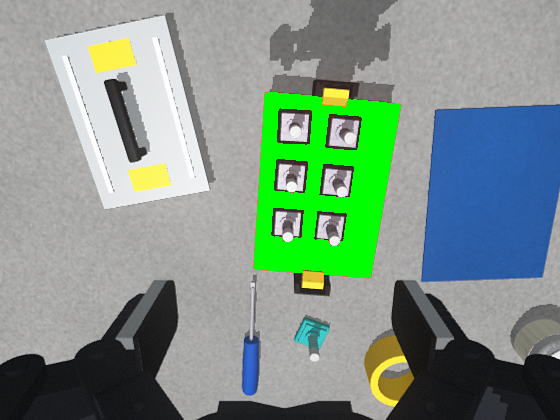

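Run:
```python
from h import *
np.set_printoptions(precision=4,suppress=True)
over(.42,-.372,.33); g,T=wrist()
i=g["img"].astype(int)
d=silhouettes("wrist","lid")
L,c=fit(g,T,d[0]["mask"],(.212,.146),.02,.024,[.428,-.370,.18]); print(L,c)
assert c<.03
t=np.array([.5094,-.1372]); at=-.086
p=np.r_[L[:2],.15]; r=best(p,L[2]+np.pi/2); movep(p,r)
print(move_l(np.r_[L[:2],.031],.1,until_force=10)); grab(80); sleep(.1)
move_l(np.r_[L[:2],.20],.2); print(get_state()["finger_gap"],get_state()["contact_force"])
k=[rot(at+np.pi/2),rot(at-np.pi/2)]; p=np.r_[t,.20]
r2=min(k,key=lambda v:(R.from_rotvec(v)*R.from_rotvec(r).inv()).magnitude())
movep(p,r2); move_l(np.r_[t,.12],.15)
print(get_state()["finger_gap"])
h=move_l(np.r_[t,.096],.03,until_force=6); s=get_state(); print(h,s["position"],s["contact_force"],s["finger_gap"])
g,T=wrist(); cv2.imwrite("pics/w7.png",g["img"][:,:,::-1]); f=grab_frame("scene"); 
cv2.imwrite("pics/s7.png",cv2.resize(f["img"][100:260,170:400,::-1],None,fx=3,fy=3))
```

```text
[ 0.4281 -0.3701  0.183 ] 0.010933321560119077
False
0.1475556260513631 [-0.3105 -0.1675 -2.0455]
0.14684329133244145
True [ 0.5095 -0.1371  0.0966] [-0.4204 -0.0175  3.9576] 0.14745552439323395
```

View pics/s7.png

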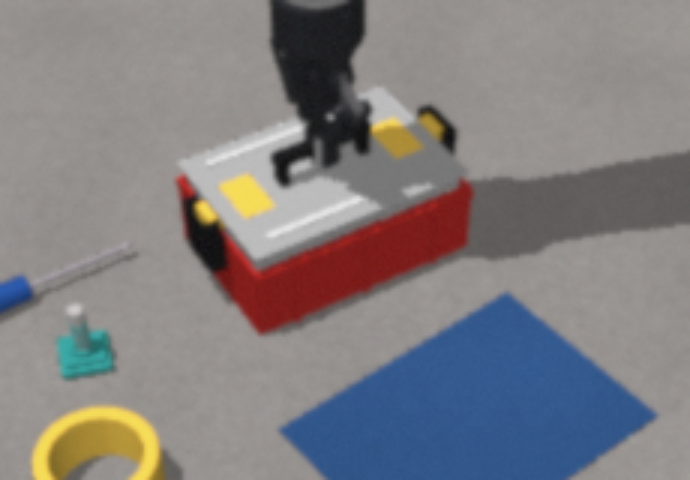

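The lid sits on the tote's mouth over both bevels, and contact came at the expected height. I'll release it and press each end.

```bash
cat > press.py <<'E'
from h import *
np.set_printoptions(precision=4,suppress=True)
import sys
t=np.array([.5094,-.1372]); at=-.086
r=get_state()["eef_rot"]
if get_state()["finger_gap"]>.02 and sys.argv[1:]!=["again"]:
    let_go(); move_l(np.r_[t,.16],.15)
grab(20)
u=np.array([np.cos(at),np.sin(at)])
for s in(.075,-.075,.075):
    p=t+u*s; movep(np.r_[p,.14],r); move_l(np.r_[p,.10],.15)
    h=move_l(np.r_[p,.070],.03,until_force=35); st=get_state(); print(s,h,st["position"],st["contact_force"])
    move_l(np.r_[p,.14],.15)
over(.507,-.139,.36); g,T=wrist(); cv2.imwrite("pics/w8.png",g["img"][:,:,::-1])
f=grab_frame("scene"); cv2.imwrite("pics/s8.png",cv2.resize(f["img"][100:260,170:400,::-1],None,fx=3,fy=3))
print(get_state()["clock"])
E
python3 press.py
```

```text
0.075 True [ 0.5846 -0.1438  0.0779] [-1.4603  0.2829  7.9917]
-0.075 True [ 0.4347 -0.1308  0.076 ] [-1.6359  1.3337  9.4229]
0.075 True [ 0.5838 -0.1435  0.076 ] [-0.7444  0.3546  5.0379]
77.4083
```

View pics/s8.png

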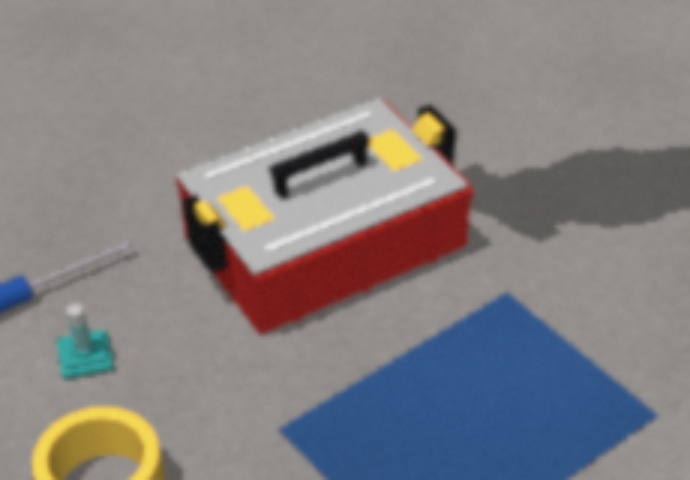

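View pics/w8.png

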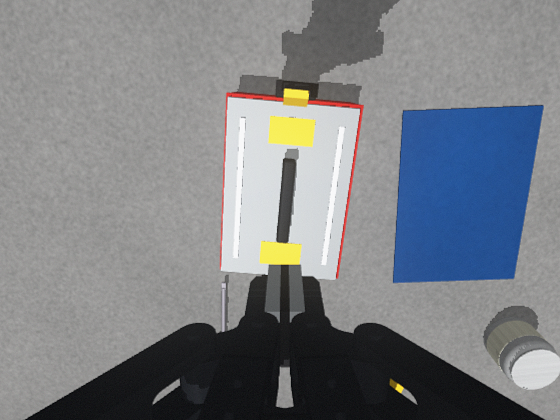

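Both ends are home, with the press tip at z = 0.076 at each, and both yellow catches are over the flange in the picture. Next I'll localise the scale.

Run:
```python
from h import *
np.set_printoptions(precision=4,suppress=True)
let_go()
f=grab_frame("top")
for d in silhouettes("top","scale")[:2]: print("top",d["score"],rect(f,d["mask"],.024))
p=np.array([.40,.33,.42]); movep(p,best(p,np.pi/2)); g,T=wrist()
i=g["img"].astype(int); d=silhouettes("wrist","scale"); print([x["score"] for x in d],i[150,300])
m=d[0]["mask"]&(i.min(2)>110)
print(fit(g,T,m,(.29,.19),.012,.024,[.476,.362,.067]))
for x in tip_of("wrist","scale"): print(x["score"],world(g,x["centre"],0,T))
h=g["img"].copy(); h[m]=h[m]//2+[0,120,0]; cv2.imwrite("pics/w9.png",h[:,:,::-1].astype(np.uint8))
over(.507,-.139,.36); g,T=wrist()
for d in silhouettes("wrist","lid")[:1]: print("lid",d["score"],fit(g,T,d["mask"],(.212,.146),.072,.076,[.509,-.137,-.086]))
for d in tip_of("wrist","lid_handle"): print(d["score"],world(g,d["centre"],.102,T))
```

```text
top 0.67 (array([0.5073, 0.3629]), np.float64(0.05329507154374635), array([357.9208, 191.4192]))
[0.69] [200 194 207]
(array([0.4778, 0.366 , 0.0619]), np.float64(0.012782000980872977))
0.88 [[0.4801 0.3626]]
lid 0.93 (array([ 0.511 , -0.1372, -0.0847]), np.float64(0.021877822944896114))
0.84 [[ 0.5149 -0.1372]]
```

View pics/w9.png

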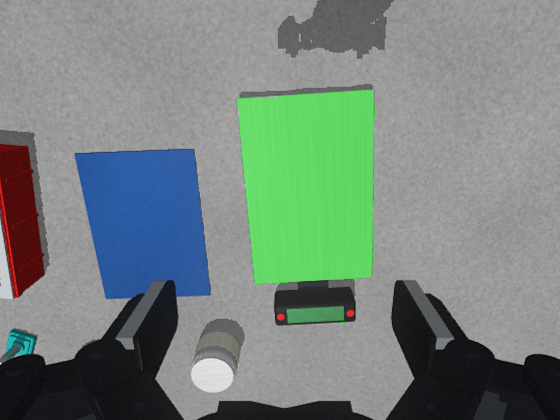

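The scale platform mask is clean, giving a scale pose of (0.478, 0.366), yaw 0.062. Now lift, carry and set down.

Run:
```python
from h import *
np.set_printoptions(precision=4,suppress=True)
t=np.array([.511,-.1372]); at=-.085; sc=np.array([.4778,.366]); sa=.062
p=np.r_[t,.16]; r=best(p,at+np.pi/2); movep(p,r)
print(move_l(np.r_[t,.083],.1,until_force=12)); grab(120); sleep(.2)
move_l(np.r_[t,.12],.06); sleep(.5)
s=get_state(); print("lift",s["finger_gap"],s["grasp_force"],s["contact_force"])
move_l(np.r_[t,.15],.1)
r2=min([rot(sa+np.pi/2),rot(sa-np.pi/2)],key=lambda v:(R.from_rotvec(v)*R.from_rotvec(r).inv()).magnitude())
move_l(np.r_[sc,.15],.12,rot=r2); sleep(.3)
s=get_state(); print("over",s["finger_gap"],s["grasp_force"],s["contact_force"],s["position"],s["clock"])
f=grab_frame("scene"); cv2.imwrite("pics/s10.png",f["img"][:,:,::-1])
g,T=wrist(); cv2.imwrite("pics/w10.png",g["img"][:,:,::-1])
```

```text
False
lift 0.1389513404742762 117.85765886306763 [-0.7296 -0.8204 -8.801 ]
over 0.13449565491098361 117.85414338111877 [-0.3228 -0.4943 -9.3215] [0.4778 0.366  0.15  ] 91.0667
```

View pics/s10.png

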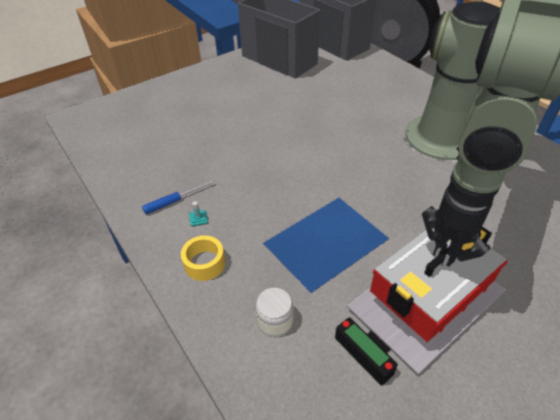

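The closed tote hangs over the scale with both ends latched. I'll lower and release it.

Run:
```python
from h import *
np.set_printoptions(precision=4,suppress=True)
sc=np.array([.4778,.366]); s=get_state(); print(s["finger_gap"],s["contact_force"])
h=move_l(np.r_[sc,.105],.04,until_force=8); s=get_state(); print(h,s["position"],s["contact_force"])
sleep(.3); let_go(); move_l(np.r_[sc,.20],.1)
p=np.array([.40,.33,.42]); movep(p,best(p,np.pi/2)); g,T=wrist(); cv2.imwrite("pics/w11.png",g["img"][:,:,::-1])
print(fit(g,T,silhouettes("wrist","lid")[0]["mask"],(.212,.146),.096,.1,[.478,.366,.062]))
i=g["img"].astype(int); print(get_state()["clock"])
for d in tip_of("wrist","lid_end_a"): print(d["score"],world(g,d["centre"],.1,T))
```

```text
0.13896320840824813 [-1.1847 -0.3942 -9.0819]
True [0.478  0.3661 0.1074] [0.2577 1.1255 6.4677]
(array([0.4786, 0.3663, 0.0603]), np.float64(0.02641993832938715))
95.3083
0.67 [[0.55   0.3674]]
0.66 [[0.4043 0.3582]]
```

View pics/w11.png

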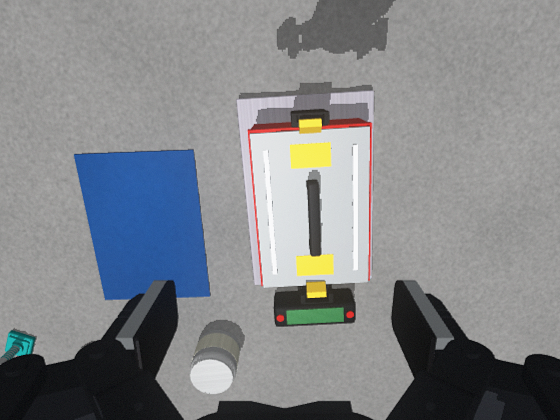

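The tote sits closed and square on the platform, with both catches over the lid. The measured offset from the scale's centre is about 1 mm.

```bash
python3 -c "
from cell import *
print(sign_off())"
```

```text
the job is handed in; nothing more can be done
None
```

I packed all six feet one to a pocket, latched the lid at both ends, set the closed tote square on the scale (measured about 1 mm off centre), and handed the job in at about 95 s; no verdict was returned.

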